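# Clamp a covered well plate with a coaxial coarse/fine drive

### The arm

A 6-joint arm with a two-finger parallel gripper is mounted at the origin on the work surface. World frame = base frame: x ahead of the robot, y to its left, z up, the work surface at z = 0. Lengths are in m, angles in rad, forces in N, time in s.
With the tool pointing down it reaches from about 0.25 to 0.85 m from the base axis. Payload 12.5 kg.
Tool frame: the origin (TCP) lies where the fingers leave the gripper's body, on its centre line; the fingertips stand 84 mm ahead of it and the grasp point (between the pads) lies 65 mm ahead of it; z points along the fingers, y is the line along which they close (so a half turn about z gives the same grasp; the last joint's range is limited). The gripper opens to 93 mm and grips with 3 to 60 N. Pads are 15 mm wide; open, the fingers measure 128 mm over their backs; the gripper's body (75 mm by 188 mm) begins 65 mm behind the grasp point.
Start: joints at [1.233, 0.351, 1.652, -0, 1.139, -0.085], TCP at [0.138, 0.533, 0.303] pointing down, gripper open.
Joint ranges: [-2.75, 2.75], [-0.79, 2.1], [0.01, 2.65], [-1.57, 4.71], [0.07, 3.14], [-2.87, 2.87]. Speed limits (rad/s): [2.22, 2.22, 2.79, 3.14, 3.14, 3.14].

### API

Orientations are given as a unit quaternion [x, y, z, w].
In Python, from workcell import manip gives the robot as it stands.
- The arm moves only by the tool send_rows, never from a script. Its argument "commands" is a list of rows, each a list of 3 entries, a list of its own where there are three numbers: the shift along the tool's x, y, z in units of 20 mm (1.0 is 20 mm), then the turn about the tool's z in units of 0.5 rad (1.0 is 0.5 rad), then the gripper's target within -1 to 1 (fully open at 1, half-way at 0, shut at -1). A call has exactly 10 rows; each row shifts and turns the commanded pose from where the row before left it, along the tool's axes as they then stand; what a row does not reach is not made up. A row lasts 1/12 s, in which the tool goes at most 41.7 mm and 7.16 degrees, less where a joint would pass 70% of its speed; a pose out of reach is approached as far as the arm can. A call with a number of a shift or a turn outside -1 to 1 is refused whole. A call with a gripper value outside its range is refused whole. The fingers move at their own pace and stop on an object; "grip_force" is the grip in N (left out, the last holds). Time passes only in rows, so rows that do not move let the fingers close, or fill a call up. It gives the time, the measured TCP pose, the force, the opening and the grip force at its end, in the units of the state.
- manip.state(): the state, without advancing time (a new reading comes with each control period).
- manip.camera(name): name is "side" or "top" or "wrist"; returns a dict with "frame" (420x560x3 uint8, red, green, blue), "K" (3x3 intrinsics, pixels), "k1" (the pictures are not rectified: a ray, as slopes to the right and down, at radius r is drawn at 1 + k1 r^2 times it, then the intrinsics apply), "world_from_camera" (4x4, takes a point from camera to world coordinates); the wrist camera has in their place "hand_eye" (4x4, takes a point from camera to tool coordinates, whose origin is the TCP and whose axes are the flange's). Camera axes: x right, y down, z forward; pixel columns grow to the right and rows downward; lengths in m; the calibration is good to about 2 mm. A picture is of the moment at which its call begins: read the wrist's pose just before it. There is no depth.
- manip.hand_in(): hands the job in; it is judged then, once.
The state is a dict: "time_s": time; "joint_positions": joint angles; "qvel": joint speeds; "tau": joint torques, N m; "ee_pos": TCP position; "eef_rot": TCP orientation; "wrist_force": force on the tool from outside, world axes, zero at the start; "moment": the same for the moment, N m; "opening": finger opening in m; "gripper_force": force on a finger pad.
Only numpy, scipy, OpenCV 4.12 (cv2) and the standard library are available. Lean on these libraries where they do the work, as an engineer would, in place of code of your own. Each camera call takes 0.05 s, during which the arm holds its last target. There are 200 camera calls.

### The job

Turn the black outer knob of the plate stand clockwise until its white line meets the red mark, leaving the silver inner knob as it is. Then, without moving the outer knob, turn the silver inner knob clockwise until you feel the orange sprung pad come down on the lid of the well plate, and on until it presses with about 12 N; never press hard. Work the foot by the knobs only, leave the other lab ware alone and let go.

Things in the scene. Friction and masses are not known exactly. Their poses are not given: they have to be found in the camera images.
- stand: white plate stand, fixed, position and yaw differ each time; origin on the bench right under the knob axis. Its column is 84 mm (x) by 74 mm (y), top 160 mm up, with a red index mark on the top along the stand's +x; a 15 mm base reaches along +y under the well plate, which lies 125 mm from the knob axis.
- knob_axis (a point): point on the upright axis of the two coaxial knobs, level with the top of the outer knob, 188 mm above the bench; axes as the stand's. Below it: outer knob, black knurled cylinder, 56 mm diameter, 22 mm high, its underside 6 mm above the column's top. Above it: inner knob, silver cylinder, 26 mm diameter, which rides on the carriage: its top is 28 mm above this point with the outer knob at its mark, and 8 mm higher per rad short of that. Any grasp yaw will do.
- outer_knob (a joint): angle of the black outer knob, rad, growing clockwise seen from above; range 0 to 2.4. At 1.60 the white line on it meets the red mark. Starts 0.6 to 1.2 rad short of that. Lowers the foot 8 mm per rad. It also sinks the inner knob by as much, and in turn over about 20 N of push along the axis on the inner knob turns it. Even friction of 0.20 Nm; stays where it is left.
- inner_knob (a joint): angle of the silver inner knob, rad, clockwise from above; range 0 to 4.2, starts at 0.4 to 0.6. Foot sinks 6 mm per rad. Even friction of 0.12 Nm holds it where it is left (a torque read at rest may be off by that much either way). With the outer knob at its mark the pad meets the lid after 0.45 to 2.4 rad of turning; then each N on the pad adds 0.006 Nm of torque, about 28 N per rad.
- foot: aluminium arm reaching along the stand's +y over the well plate, with spindle, steel tip and 22 mm orange sprung pad at its end; origin in the arm above the pad. Moves up and down only. The pad hangs 59 to 69 mm below the origin: the tip is set differently each time and not measured, so its touch must be felt. Pad spring 6 N per mm, 6 mm travel.
- plate: covered 24-well plate with red-brown samples, 127 x 85 x 22 mm, 150 g, lying in its nest on the stand's 15 mm base, its long side along the stand's x; origin at the centre of its underside, lid top 22 mm above
- bottle: amber bottle, 64 mm diameter, 150 mm high, origin at the centre of its underside; leave alone
- beaker: glass beaker, 60 mm diameter, 75 mm high, origin at the centre of its underside; leave alone
- tube_rack: blue rack of capped tubes, 60 x 140 mm, 64 mm high, origin at the centre of its underside; leave alone
There are look-alikes about, which are no part of the job. What is meant by the plate is not pink, and is the smaller of those in its own colour.

How it is judged:
By the outcome, as a careful person would: the job done as asked, in the order asked, and still so for the second after the job is handed in, with the robot touching nothing.
It also fails if it takes over 72 s, if anything falls off the work surface, if the arm or the gripper's body presses on something with over 40 N, if the wrist force passes 120 N, or if a joint passes its speed limit or range.

## Working session

There is one attempt and no reset: what is moved stays moved. The work goes in short steps, Python scripts to look and compute and a tool call to move; the robot and the scene stay as the last step left them, time stands still between calls to the robot, and variables do not carry over. Pictures are saved under pics/ and viewed, at most 10 in all, crops included, and the job is handed in when it is done.

Besides the shell and the picture viewer there is one more tool, called after "Request:" by a JSON object that holds its "name" and its "arguments", one argument or row to a line. send_rows: Moves the arm, as the interface text tells. Shifts and turns lie within -1 to 1; 1 stands for 20 mm of shift or 0.5 rad of turn. Its arguments: {"type":"object","properties":{"commands":{"type":"array"},"grip_force":{"type":"number"}},"required":["commands"]}

```bash
mkdir -p pics
python3 - <<'E'
from workcell import manip
import cv2,pickle
d={}
for n in("top","side"):
    c=manip.camera(n);d[n]=c;cv2.imwrite(f"pics/{n}.png",cv2.resize(c["frame"][:,:,::-1],(784,588),interpolation=cv2.INTER_CUBIC))
    print(n,c["K"],c["k1"],c["world_from_camera"])
pickle.dump(d,open("d.pkl","wb"));print(manip.state())
E
```

```text
top [[477.33897378   0.         283.96245284]
 [  0.         477.33897378 205.40457857]
 [  0.           0.           1.        ]] 0.0012054219347443764 [[-0.00871966 -0.99714297  0.07503246  0.45641113]
 [-0.99993588  0.00923703  0.00655098  0.08178573]
 [-0.00722534 -0.07497053 -0.99715957  1.18311376]
 [ 0.          0.          0.          1.        ]]
side [[390.14268413   0.         280.77414719]
 [  0.         390.14268413 208.33901771]
 [  0.           0.           1.        ]] -0.0770158388059674 [[ 0.94667252 -0.23279051  0.22275486  0.35037453]
 [-0.321493   -0.63679391  0.70081079 -0.55732949]
 [-0.02129316 -0.73505244 -0.67767581  0.73479756]
 [ 0.          0.          0.          1.        ]]
{'time_s': 0.1, 'joint_positions': array([ 1.23338581e+00,  3.51187994e-01,  1.65232322e+00, -1.51011941e-05,
        1.13908855e+00, -8.45751925e-02]), 'qvel': array([ 3.20110788e-03, -1.09973882e-03, -1.49771750e-03,  3.71874586e-03,
        3.68465531e-05, -1.55041241e-03]), 'tau': array([ 8.31766647e-04, -4.98028564e+01, -2.85707527e+01,  7.00088474e-02,
        2.38765113e-02, -8.36168851e-05]), 'ee_pos': array([0.13747872, 0.53232787, 0.30226615]), 'eef_rot': array([ 1.26078056e-01,  9.92020196e-01, -4.93822033e-04, -9.87553585e-05]), 'wrist_force': array([-0.09966135, -0.20718948,  0.46572917]), 'moment': array([ 0.00051352, -0.0013984 ,  0.02134445]), 'gripper_force': 0.0, 'opening': 0.09312304659783871}
```

View pics/top.png

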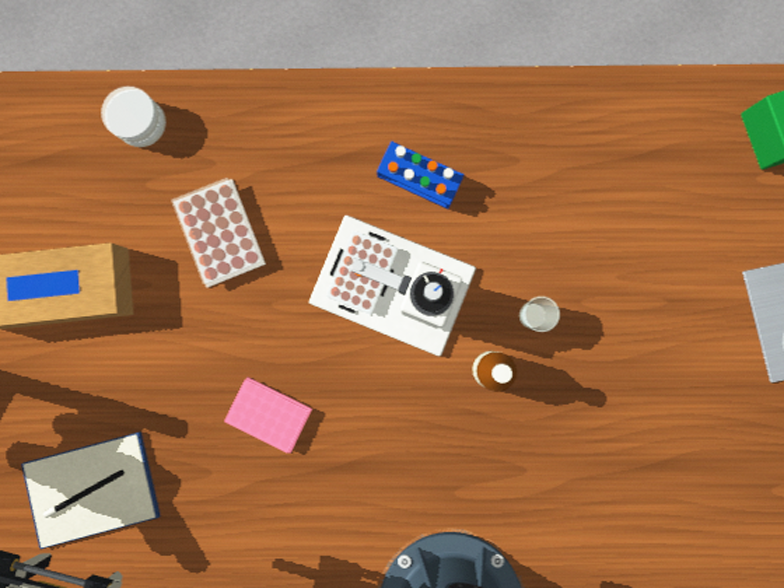

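View pics/side.png

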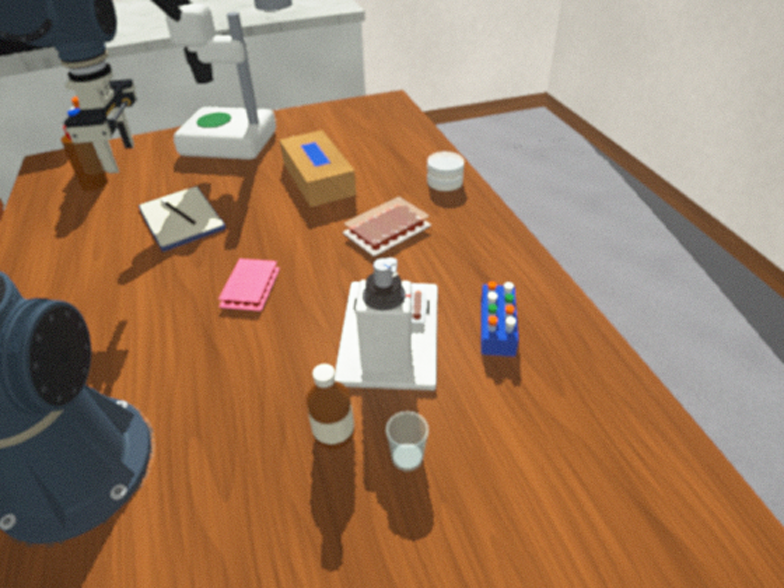

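```bash
cat > h.py <<'E'
import numpy as np,cv2
from scipy.spatial.transform import Rotation as R
def onz(c,T,px,z):
    "pixel -> world point on the plane at height z"
    dist=np.array([c["k1"],0,0,0,0]);s=cv2.undistortPoints(np.array([[px]],float),c["K"],dist)[0,0]
    d=T[:3,:3]@np.r_[s,1];o=T[:3,3];return o+d*(z-o[2])/d[2]
def tool(s):
    T=np.eye(4);T[:3,:3]=R.from_quat(s["eef_rot"]).as_matrix();T[:3,3]=s["ee_pos"];return T
E
python3 - <<'E'
import pickle,cv2;from h import *
d=pickle.load(open("d.pkl","rb"));c=d["top"];T=c["world_from_camera"]
for n,p,z in(("inner",(433,291),.224),("outer",(432,293),.188),("red",(441,271),.16),("b1",(345,216),.015),("b2",(475,268),.015),("b3",(442,355),.015),("b4",(310,301),.015)):print(n,onz(c,T,np.array(p)/1.4,z))
f=c["frame"][130:270,210:360,::-1];cv2.imwrite("pics/topc.png",cv2.resize(f,None,fx=4,fy=4,interpolation=cv2.INTER_CUBIC))
E
```

```text
inner [0.52315659 0.03714348 0.224     ]
outer [0.52268488 0.03699706 0.188     ]
red [0.55831898 0.02147853 0.16      ]
b1 [0.67205966 0.18126297 0.015     ]
b2 [ 0.57748829 -0.04679024  0.015     ]
b3 [0.42600629 0.0131891  0.015     ]
b4 [0.52212802 0.24303847 0.015     ]
```

View pics/topc.png

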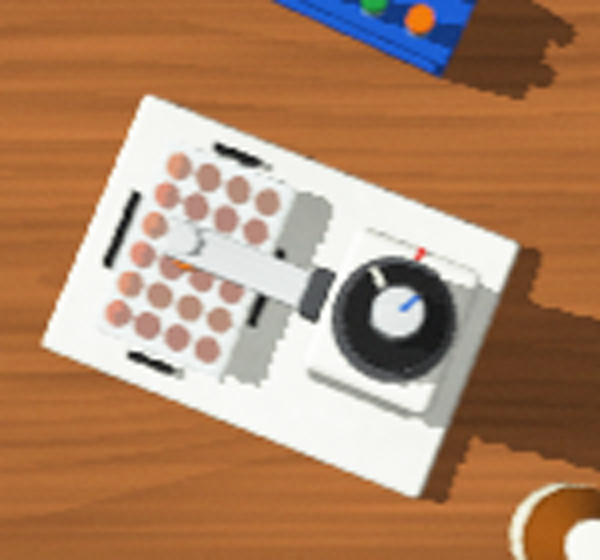

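Request:
{"name": "send_rows", "arguments": {
  "commands": [
    [[-1,-0.77,-0.25],0,1],
    [[-1,-0.77,-0.25],0,1],
    [[-1,-0.77,-0.25],0,1],
    [[-1,-0.77,-0.25],0,1],
    [[-1,-0.77,-0.25],0,1],
    [[-1,-0.77,-0.25],0,1],
    [[-1,-0.77,-0.25],0,1],
    [[-1,-0.77,-0.25],0,1],
    [[-1,-0.77,-0.25],0,1],
    [[-1,-0.77,-0.25],0,1]
  ]
}}

```text
time_s: 0.93
ee_pos: [0.2931, 0.3322, 0.3528]
eef_rot: [0.126, 0.992, -0.0, -0.0]
wrist_force: [0.7, 0.5, -0.1]
opening: 0.0931
gripper_force: 0.0
```

Request:
{"name": "send_rows", "arguments": {
  "commands": [
    [[-1,-0.77,0],0,1],
    [[-1,-0.77,0],0,1],
    [[-1,-0.77,0],0,1],
    [[-1,-0.77,0],0,1],
    [[-1,-0.77,0],0,1],
    [[-1,-0.77,0],0,1],
    [[-1,-0.77,0],0,1],
    [[-1,-0.77,0],0,1],
    [[-1,-0.77,0],0,1],
    [[-1,-0.77,0],0,1]
  ]
}}

```text
time_s: 1.77
ee_pos: [0.4483, 0.1331, 0.3525]
eef_rot: [0.126, 0.992, -0.0, -0.0]
wrist_force: [1.0, 0.6, 1.2]
opening: 0.0928
gripper_force: 0.0
```

Request:
{"name": "send_rows", "arguments": {
  "commands": [
    [[-1,-0.77,0],0,1],
    [[-1,-0.77,0],0,1],
    [[-1,-0.77,0],0,1],
    [[-1,-0.77,0],0,1],
    [[-0.5,-0.4,0],0,1],
    [[0,0,0],0,1],
    [[0,0,0],0,1],
    [[0,0,0],0,1],
    [[0,0,0],0,1],
    [[0,0,0],0,1]
  ]
}}

```text
time_s: 2.6
ee_pos: [0.5171, 0.0451, 0.3529]
eef_rot: [0.126, 0.992, 0.0, 0.0]
wrist_force: [0.3, -0.2, 0.7]
opening: 0.093
gripper_force: 0.0
```

Run:
```python
from workcell import manip
import cv2,pickle;from h import *
s=manip.state();c=manip.camera("wrist");pickle.dump((s,c),open("w1.pkl","wb"))
print(s["ee_pos"],s["eef_rot"],s["joint_positions"].round(3),s["moment"],s["wrist_force"]);print(c["hand_eye"].round(3),c["K"],c["k1"])
cv2.imwrite("pics/w1.png",cv2.resize(c["frame"][:,:,::-1],(784,588),interpolation=cv2.INTER_CUBIC))
```

```text
[0.51707053 0.04514764 0.3529071 ] [1.25513157e-01 9.92091951e-01 3.45944296e-05 7.80452802e-05] [-0.003  0.245  1.668  0.     1.229 -1.322] [0.00784477 0.01025135 0.03882977] [ 0.2904165  -0.15237643  0.67893202]
[[ 0.    -0.957 -0.29   0.082]
 [ 1.     0.    -0.001 -0.001]
 [ 0.001 -0.29   0.957 -0.083]
 [ 0.     0.     0.     1.   ]] [[361.88889166   0.         280.92562772]
 [  0.         361.88889166 210.76318348]
 [  0.           0.           1.        ]] -0.08410414673639921
```

View pics/w1.png

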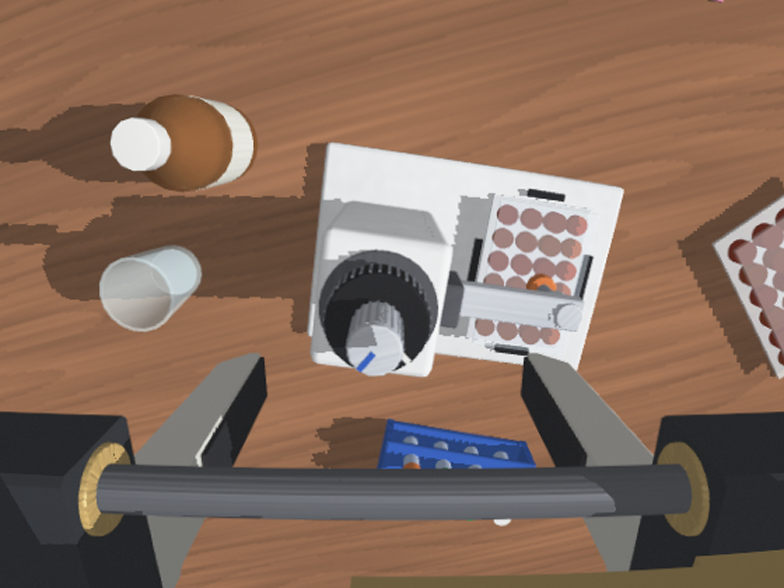

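Run:
```python
import pickle;from h import *
s,c=pickle.load(open("w1.pkl","rb"));T=tool(s)@c["hand_eye"]
a=onz(c,T,np.array((377,350))/1.4,.223)
# outer centre by the left/right extents
l=onz(c,T,np.array((319,312))/1.4,.188);r=onz(c,T,np.array((438,309))/1.4,.188)
print(a,l,r,(l+r)/2,np.linalg.norm(r-l))
t=tool(s);
for p in(a,(l+r)/2):print(t[:3,:3].T@(p-t[:3,3])/.02)
```

```text
[0.52351825 0.03495175 0.223     ] [0.50970004 0.00643808 0.188     ] [0.52338369 0.06636615 0.188     ] [0.51654186 0.03640211 0.188     ] 0.061470444995027664
[-0.43823922 -0.41401792  6.49538275]
[-0.08209414 -0.43080938  8.24532924]
```

Request:
{"name": "send_rows", "arguments": {
  "commands": [
    [[-0.4,-0.37,0],0,1],
    [[0,0,0.6],0,1],
    [[0,0,0.7],0,1],
    [[0,0,0.7],0,1],
    [[0,0,0.7],0,1],
    [[0,0,0.7],0,1],
    [[0,0,0.7],0,1],
    [[0,0,0.6],0,1],
    [[0,0,0.4],0,1],
    [[0,0,0],0,1]
  ]
}}

```text
time_s: 3.48
ee_pos: [0.5231, 0.0349, 0.2493]
eef_rot: [0.126, 0.992, -0.0, -0.001]
wrist_force: [-0.2, -0.5, -0.9]
opening: 0.093
gripper_force: 0.0
```

Request:
{"name": "send_rows", "arguments": {
  "commands": [
    [[0,0,0],0,0.6],
    [[0,0,0],0,0.4],
    [[0,0,0],0,0.3],
    [[0,0,0],0,0.2],
    [[0,0,0],0,0.1],
    [[0,0,0],0,0],
    [[0,0,0],0,0],
    [[0,0,0],0,0],
    [[0,0,0],0,0],
    [[0,0,0],0,0]
  ],
  "grip_force": 20
}}

```text
time_s: 4.32
ee_pos: [0.5234, 0.0347, 0.251]
eef_rot: [0.126, 0.992, -0.001, 0.0]
wrist_force: [-2.2, -4.9, 2.4]
opening: 0.0554
gripper_force: 20.0
```

Run:
```python
from workcell import manip
import cv2,pickle
d={n:manip.camera(n) for n in("top","wrist")};s=manip.state();pickle.dump((s,d),open("w2.pkl","wb"))
print({k:v for k,v in s.items() if k not in("qvel","tau")})
a=cv2.resize(d["top"]["frame"][170:245,265:352],(696,600),interpolation=cv2.INTER_CUBIC)
b=d["wrist"]["frame"]
cv2.imwrite("pics/w2.png",cv2.hconcat([cv2.resize(a,(400,345)),cv2.resize(b[150:390,180:440],(374,345))])[:,:,::-1])
```

```text
{'time_s': 4.4167, 'joint_positions': array([-2.21602500e-02,  3.66813930e-01,  1.76994207e+00, -1.19918266e-03,
        1.00481765e+00, -1.33965450e+00]), 'ee_pos': array([0.52337965, 0.03471543, 0.25101173]), 'eef_rot': array([ 1.25993752e-01,  9.92030906e-01, -5.02344982e-04,  6.22383390e-05]), 'wrist_force': array([-0.66767109, -5.27699851,  2.08249576]), 'moment': array([-0.81816328,  0.29946595,  0.00171221]), 'gripper_force': 20.000419914722443, 'opening': 0.056298344251543786}
```

View pics/w2.png

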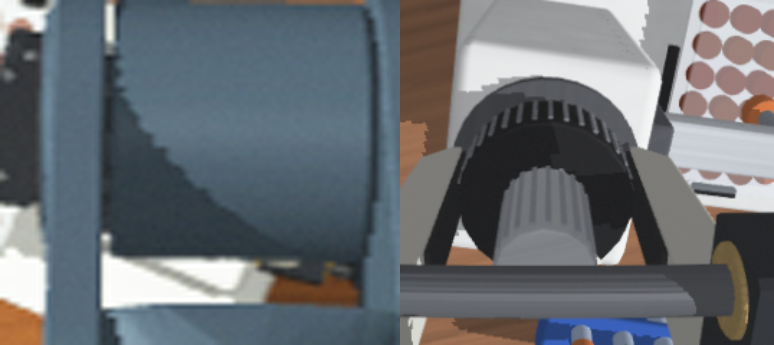

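Run:
```python
import pickle;from h import *
c=pickle.load(open("d.pkl","rb"))["top"];T=c["world_from_camera"]
for n,p,z in(("w",(377,278),.188),("w0",(371,268),.188),("w1",(382,286),.188),("r",(420,255),.161),("cen",(395,319),.188)):
    q=onz(c,T,np.array(p)/4+[210,130],z);v=q-[.523,.036,0];print(n,q,np.degrees(np.arctan2(v[1],v[0])))
```

```text
w [0.54328296 0.04577552 0.188     ] 25.732079283605998
w0 [0.54856365 0.0488512  0.188     ] 26.689298527868775
w1 [0.5390606 0.0432123 0.188    ] 24.18332269108877
r [0.55783363 0.02154272 0.161     ] -22.54031324407968
cen [0.52170975 0.03663651 0.188     ] 153.74193940285411
```

Request:
{"name": "send_rows", "arguments": {
  "commands": [
    [[0,-0.05,0],0,0],
    [[0,0,0],0.2,0],
    [[0,0,0],0.2,0],
    [[0,0,0],0.2,0],
    [[0,0,0],0.2,0],
    [[0,0,0],0.2,0],
    [[0,0,0],0.2,0],
    [[0,0,0],0.2,0],
    [[0,0,0],0.2,0],
    [[0,0,0],0,0]
  ]
}}

```text
time_s: 5.25
ee_pos: [0.5237, 0.0351, 0.251]
eef_rot: [0.505, 0.863, 0.001, 0.0]
wrist_force: [2.3, 6.8, -0.1]
opening: 0.0556
gripper_force: 20.0
```

Run:
```python
from workcell import manip
s=manip.state();print({k:v for k,v in s.items() if k not in("qvel","tau")})
```

```text
{'time_s': 5.25, 'joint_positions': array([-0.02253581,  0.36669898,  1.77011414,  0.00220648,  1.00281268,
       -0.53519926]), 'ee_pos': array([0.52371441, 0.03506741, 0.25101256]), 'eef_rot': array([5.05238627e-01, 8.62978619e-01, 1.29085317e-03, 4.08462190e-04]), 'wrist_force': array([ 2.2948203 ,  6.79362562, -0.12405257]), 'moment': array([ 1.00869745, -0.45373836, -0.19409244]), 'gripper_force': 20.00162959098816, 'opening': 0.05557354449719503}
```

Request:
{"name": "send_rows", "arguments": {
  "commands": [
    [[0,0,0],0,1],
    [[0,0,0],0,1],
    [[0,0,0],0,1],
    [[0,0,0],0,1],
    [[0,0,0],0,1],
    [[0,0,-0.7],0,1],
    [[0,0,-0.8],0,1],
    [[0,0,-0.8],0,1],
    [[0,0,-0.8],0,1],
    [[0,0,-0.9],0,1]
  ]
}}

```text
time_s: 6.08
ee_pos: [0.5229, 0.0341, 0.3312]
eef_rot: [0.502, 0.865, -0.0, -0.0]
wrist_force: [-0.6, -0.0, 0.4]
opening: 0.0929
gripper_force: 0.0
```

Request:
{"name": "send_rows", "arguments": {
  "commands": [
    [[-0.6,0,0],0,1],
    [[-0.6,0,0],0,1],
    [[-0.6,0,0],0,1],
    [[-0.6,0,0],0,1],
    [[-0.6,0,0],0,1],
    [[-0.6,0,0],0,1],
    [[-0.4,0,0],0,1],
    [[0,0,0],0,1],
    [[0,0,0],0,1],
    [[0,0,0],0,1]
  ]
}}

```text
time_s: 6.92
ee_pos: [0.5626, -0.035, 0.3306]
eef_rot: [0.502, 0.865, 0.0, -0.0]
wrist_force: [-0.1, 0.4, -0.6]
opening: 0.0928
gripper_force: 0.0
```

Run:
```python
from workcell import manip
import cv2,pickle;from h import *
s=manip.state();c=manip.camera("wrist");pickle.dump((s,c),open("w3.pkl","wb"))
print(s["ee_pos"],s["eef_rot"])
T=tool(s)@c["hand_eye"];v=np.linalg.inv(T)@np.array([.523,.036,.188,1]);p=(c["K"]@(v[:3]/v[2]))[:2];print(p)
x,y=np.clip(p.astype(int)-70,0,[420,280]);print(x,y)
cv2.imwrite("pics/w3.png",cv2.resize(c["frame"][y:y+140,x:x+140,::-1],(560,560),interpolation=cv2.INTER_CUBIC))
```

```text
[ 0.56262769 -0.03504768  0.33061772] [ 5.02388928e-01  8.64641736e-01  3.10240645e-06 -1.84107257e-04]
[284.13190274 100.32846405]
214 30
```

View pics/w3.png

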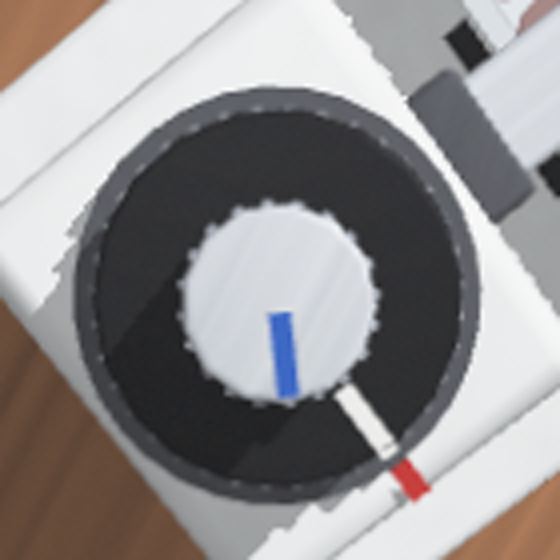

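Run:
```python
import pickle;from h import *
s,c=pickle.load(open("w3.pkl","rb"));T=tool(s)@c["hand_eye"]
f=lambda p,z:onz(c,T,np.array(p)/4+[214,30],z)
pts={"cen188":((278,295),.188),"inner":((280,302),.217),"w0":((344,388),.188),"w1":((390,455),.188),"r0":((398,463),.1605),"r1":((421,493),.1605)}
P={k:f(*v) for k,v in pts.items()}
o=(P["cen188"]+P["inner"])/2
for k,q in P.items():
    print(k,q.round(4),[np.degrees(np.arctan2(*(q-P[j])[1::-1])).round(1) for j in("cen188","inner")])
for a,b in(("w0","w1"),("r0","r1")):print(np.degrees(np.arctan2(*(P[b]-P[a])[1::-1])))
```

```text
cen188 [0.5234 0.0345 0.188 ] [np.float64(0.0), np.float64(128.1)]
inner [0.5239 0.0339 0.217 ] [np.float64(-51.9), np.float64(0.0)]
w0 [0.539  0.0276 0.188 ] [np.float64(-24.1), np.float64(-22.9)]
w1 [0.5504 0.0223 0.188 ] [np.float64(-24.4), np.float64(-23.7)]
r0 [0.5558 0.0203 0.1605] [np.float64(-23.8), np.float64(-23.2)]
r1 [0.5619 0.0178 0.1605] [np.float64(-23.5), np.float64(-23.0)]
-24.832741352135837
-21.782050984612592
```

Request:
{"name": "send_rows", "arguments": {
  "commands": [
    [[0.7,0,0],0,1],
    [[0.7,0,0],0,1],
    [[0.7,0,0],0,1],
    [[0.7,0,0],0,1],
    [[0.7,0,0],0,1],
    [[0.48,0,0],0,1],
    [[0,0,0.6],0,1],
    [[0,0,0.7],0,1],
    [[0,0,0.7],0,1],
    [[0,0,0.53],0,1]
  ]
}}

```text
time_s: 7.8
ee_pos: [0.5229, 0.0345, 0.2792]
eef_rot: [0.502, 0.865, -0.0, -0.0]
wrist_force: [-0.4, 1.3, 0.2]
opening: 0.0928
gripper_force: 0.0
```

Request:
{"name": "send_rows", "arguments": {
  "commands": [
    [[0,0,0],0,0.3],
    [[0,0,0],0,0],
    [[0,0,0],0,-0.2],
    [[0,0,0],0,-0.4],
    [[0,0,0],0,-0.5],
    [[0,0,0],0,-0.6],
    [[0,0,0],0,-0.7],
    [[0,0,0],0,-0.8],
    [[0,0,0],0,-0.8],
    [[0,0,0],0,-0.8]
  ],
  "grip_force": 30
}}

```text
time_s: 8.63
ee_pos: [0.5234, 0.0339, 0.2801]
eef_rot: [0.502, 0.865, -0.0, 0.0]
wrist_force: [-0.1, 0.8, -0.4]
opening: 0.0309
gripper_force: 0.0
```

```bash
cat > st.py <<'E'
from workcell import manip
import numpy as np
s=manip.state();q=s["eef_rot"]
print(s["time_s"],"yaw",round(2*np.arctan2(q[1],q[0]),4),"j6",s["joint_positions"][5].round(4),"F",s["wrist_force"].round(2),"M",s["moment"].round(4),"tau6",s["tau"][5].round(4),"op",round(s["opening"],4),s["gripper_force"],s["ee_pos"].round(4))
E
python3 st.py
```

```text
8.6333 yaw 2.0888 j6 -0.5421 F [-0.14  0.83 -0.36] M [-0.0425 -0.0186  0.0002] tau6 0.0003 op 0.0309 0.0 [0.5234 0.0339 0.2801]
```

Request:
{"name": "send_rows", "arguments": {
  "commands": [
    [[0,0,0],0,-1],
    [[0,0,0],0,-1],
    [[0,0,0],0,-1],
    [[0,0,0],0,-1],
    [[0,0,0],0.03,-1],
    [[0,0,0],0.03,-1],
    [[0,0,0],0.03,-1],
    [[0,0,0],0.03,-1],
    [[0,0,0],0.03,-1],
    [[0,0,0],0.03,-1]
  ],
  "grip_force": 30
}}

```text
time_s: 9.47
ee_pos: [0.524, 0.0342, 0.2803]
eef_rot: [0.541, 0.841, 0.001, 0.001]
wrist_force: [5.2, 3.4, -2.3]
opening: 0.0256
gripper_force: 30.0
```

```bash
python3 st.py
```

```text
9.4667 yaw 1.9982 j6 -0.4516 F [ 5.2   3.38 -2.25] M [ 0.4637 -0.7565  0.122 ] tau6 -0.1848 op 0.0256 29.98639941215515 [0.524  0.0342 0.2803]
```

Request:
{"name": "send_rows", "arguments": {
  "commands": [
    [[0,0,0],0.03,-1],
    [[0,0,0],0.03,-1],
    [[0,0,0],0.03,-1],
    [[0,0,0],0.03,-1],
    [[0,0,0],0.03,-1],
    [[0,0,0],0.03,-1],
    [[0,0,0],0.03,-1],
    [[0,0,0],0.03,-1],
    [[0,0,0],0.03,-1],
    [[0,0,0],0.03,-1]
  ]
}}

```text
time_s: 10.3
ee_pos: [0.524, 0.0343, 0.2803]
eef_rot: [0.603, 0.798, 0.001, 0.001]
wrist_force: [4.5, 4.6, -2.1]
opening: 0.0252
gripper_force: 30.0
```

```bash
python3 st.py
```

```text
10.3 yaw 1.8482 j6 -0.3015 F [ 4.46  4.57 -2.09] M [ 0.4852 -0.7547  0.1152] tau6 -0.1848 op 0.0252 29.98635470867157 [0.524  0.0343 0.2803]
```

Request:
{"name": "send_rows", "arguments": {
  "commands": [
    [[0,0,0],0.03,-1],
    [[0,0,0],0.03,-1],
    [[0,0,0],0.03,-1],
    [[0,0,0],0.03,-1],
    [[0,0,0],0.03,-1],
    [[0,0,0],0.03,-1],
    [[0,0,0],0.03,-1],
    [[0,0,0],0.03,-1],
    [[0,0,0],0.03,-1],
    [[0,0,0],0.03,-1]
  ]
}}

```text
time_s: 11.13
ee_pos: [0.5241, 0.0343, 0.2803]
eef_rot: [0.661, 0.751, 0.001, 0.001]
wrist_force: [4.5, 3.5, -2.3]
opening: 0.0259
gripper_force: 30.0
```

```bash
python3 st.py
```

```text
11.1333 yaw 1.6982 j6 -0.1515 F [ 4.47  3.47 -2.3 ] M [ 0.5135 -0.777   0.1266] tau6 -0.1848 op 0.0259 29.986433386802673 [0.5241 0.0343 0.2803]
```

Request:
{"name": "send_rows", "arguments": {
  "commands": [
    [[0,0,0],0.03,-1],
    [[0,0,0],0.03,-1],
    [[0,0,0],0.03,-1],
    [[0,0,0],0.03,-1],
    [[0,0,0],0.03,-1],
    [[0,0,0],0.03,-1],
    [[0,0,0],0.03,-1],
    [[0,0,0],0.03,-1],
    [[0,0,0],0.03,-1],
    [[0,0,0],0.03,-1]
  ]
}}

```text
time_s: 11.97
ee_pos: [0.5241, 0.0343, 0.2803]
eef_rot: [0.715, 0.699, 0.001, 0.0]
wrist_force: [5.8, 4.0, -1.4]
opening: 0.0252
gripper_force: 30.0
```

```bash
python3 st.py
```

```text
11.9667 yaw 1.5482 j6 -0.0016 F [ 5.82  4.03 -1.45] M [ 0.5265 -0.7356  0.1357] tau6 -0.1849 op 0.0252 29.98626172542572 [0.5241 0.0343 0.2803]
```

Request:
{"name": "send_rows", "arguments": {
  "commands": [
    [[0,0,0],0.03,-1],
    [[0,0,0],0.03,-1],
    [[0,0,0],0.03,-1],
    [[0,0,0],0.03,-1],
    [[0,0,0],0.03,-1],
    [[0,0,0],0.03,-1],
    [[0,0,0],0.03,-1],
    [[0,0,0],0.03,-1],
    [[0,0,0],0.03,-1],
    [[0,0,0],0.03,-1]
  ]
}}

```text
time_s: 12.8
ee_pos: [0.5241, 0.0343, 0.2803]
eef_rot: [0.765, 0.644, 0.001, 0.0]
wrist_force: [4.7, 3.4, -2.2]
opening: 0.0252
gripper_force: 30.0
```

```bash
python3 st.py
```

```text
12.8 yaw 1.3982 j6 0.1485 F [ 4.68  3.41 -2.18] M [ 0.5757 -0.7894  0.0635] tau6 -0.185 op 0.0252 29.986219704151154 [0.5241 0.0343 0.2803]
```

Request:
{"name": "send_rows", "arguments": {
  "commands": [
    [[0,0,0],0.03,-1],
    [[0,0,0],0.03,-1],
    [[0,0,0],0.03,-1],
    [[0,0,0],0.03,-1],
    [[0,0,0],0.03,-1],
    [[0,0,0],0.03,-1],
    [[0,0,0],0.03,-1],
    [[0,0,0],0.03,-1],
    [[0,0,0],0.03,-1],
    [[0,0,0],0.03,-1]
  ]
}}

```text
time_s: 13.63
ee_pos: [0.5241, 0.0343, 0.2803]
eef_rot: [0.812, 0.584, 0.001, 0.0]
wrist_force: [5.1, 2.9, -2.6]
opening: 0.0249
gripper_force: 30.0
```

```bash
python3 st.py
```

```text
13.6333 yaw 1.2481 j6 0.2985 F [ 5.1   2.91 -2.58] M [ 0.584  -0.7396  0.1787] tau6 -0.1851 op 0.0249 29.986246526241302 [0.5241 0.0343 0.2803]
```

Request:
{"name": "send_rows", "arguments": {
  "commands": [
    [[0,0,0],0.03,-1],
    [[0,0,0],0.03,-1],
    [[0,0,0],0.03,-1],
    [[0,0,0],0.03,-1],
    [[0,0,0],0.03,-1],
    [[0,0,0],0.03,-1],
    [[0,0,0],0.03,-1],
    [[0,0,0],0.03,-1],
    [[0,0,0],0.03,-1],
    [[0,0,0],0.03,-1]
  ]
}}

```text
time_s: 14.47
ee_pos: [0.5241, 0.0343, 0.2803]
eef_rot: [0.853, 0.522, 0.001, 0.0]
wrist_force: [5.9, 2.9, -2.8]
opening: 0.0252
gripper_force: 30.0
```

```bash
python3 st.py
```

```text
14.4667 yaw 1.0981 j6 0.4485 F [ 5.87  2.87 -2.82] M [ 0.5801 -0.8084  0.1272] tau6 -0.1853 op 0.0252 29.98631179332733 [0.5241 0.0343 0.2803]
```

Request:
{"name": "send_rows", "arguments": {
  "commands": [
    [[0,0,0],0.03,-1],
    [[0,0,0],0.03,-1],
    [[0,0,0],0.03,-1],
    [[0,0,0],0.03,-1],
    [[0,0,0],0.03,-1],
    [[0,0,0],0.03,-1],
    [[0,0,0],0.03,-1],
    [[0,0,0],0.03,-1],
    [[0,0,0],0.03,-1],
    [[0,0,0],0.03,-1]
  ]
}}

```text
time_s: 15.3
ee_pos: [0.5241, 0.0343, 0.2803]
eef_rot: [0.89, 0.457, 0.001, 0.0]
wrist_force: [6.1, 4.0, -3.1]
opening: 0.0252
gripper_force: 30.0
```

```bash
python3 st.py
```

```text
15.3 yaw 0.9481 j6 0.5985 F [ 6.11  3.96 -3.05] M [ 0.5924 -0.8465  0.0967] tau6 -0.1854 op 0.0252 29.986225962638855 [0.5241 0.0343 0.2803]
```

Request:
{"name": "send_rows", "arguments": {
  "commands": [
    [[0,0,0],0.03,-1],
    [[0,0,0],0.03,-1],
    [[0,0,0],0.03,-1],
    [[0,0,0],0.03,-1],
    [[0,0,0],0.03,-1],
    [[0,0,0],0.03,-1],
    [[0,0,0],0.03,-1],
    [[0,0,0],0.03,-1],
    [[0,0,0],0.03,-1],
    [[0,0,0],0.03,-1]
  ]
}}

```text
time_s: 16.13
ee_pos: [0.5241, 0.0342, 0.2803]
eef_rot: [0.921, 0.389, 0.001, 0.0]
wrist_force: [6.2, 3.1, -3.8]
opening: 0.0254
gripper_force: 30.0
```

```bash
python3 st.py
```

```text
16.1333 yaw 0.7981 j6 0.7484 F [ 6.17  3.13 -3.8 ] M [ 0.5319 -0.8094  0.1539] tau6 -0.1608 op 0.0254 29.986923336982727 [0.5241 0.0342 0.2803]
```

Request:
{"name": "send_rows", "arguments": {
  "commands": [
    [[0,0,0],0.01,-1],
    [[0,0,0],0.01,-1],
    [[0,0,0],0.01,-1],
    [[0,0,0],0.01,-1],
    [[0,0,0],0.01,-1],
    [[0,0,0],0.01,-1],
    [[0,0,0],0.01,-1],
    [[0,0,0],0.01,-1],
    [[0,0,0],0.01,-1],
    [[0,0,0],0.01,-1]
  ]
}}

```text
time_s: 16.97
ee_pos: [0.5241, 0.0342, 0.2803]
eef_rot: [0.931, 0.366, 0.001, 0.0]
wrist_force: [5.5, 3.9, -3.2]
opening: 0.0257
gripper_force: 30.0
```

```bash
python3 st.py
```

```text
16.9667 yaw 0.7486 j6 0.7979 F [ 5.49  3.85 -3.25] M [ 0.5296 -0.7343  0.1578] tau6 0.0452 op 0.0257 29.987206757068634 [0.5241 0.0342 0.2803]
```

Request:
{"name": "send_rows", "arguments": {
  "commands": [
    [[0,0,0],0.01,-1],
    [[0,0,0],0.01,-1],
    [[0,0,0],0.01,-1],
    [[0,0,0],0.01,-1],
    [[0,0,0],0.01,-1],
    [[0,0,0],0.01,-1],
    [[0,0,0],0.01,-1],
    [[0,0,0],0.01,-1],
    [[0,0,0],0.01,-1],
    [[0,0,0],0.01,-1]
  ]
}}

```text
time_s: 17.8
ee_pos: [0.5241, 0.0342, 0.2803]
eef_rot: [0.94, 0.342, 0.001, 0.0]
wrist_force: [6.3, 2.1, -2.8]
opening: 0.0252
gripper_force: 30.0
```

```bash
python3 st.py
```

```text
17.8 yaw 0.6987 j6 0.8479 F [ 6.33  2.11 -2.8 ] M [ 0.4781 -0.8134  0.1277] tau6 0.0541 op 0.0252 29.987575113773346 [0.5241 0.0342 0.2803]
```

Request:
{"name": "send_rows", "arguments": {
  "commands": [
    [[0,0,0],0.01,-1],
    [[0,0,0],0.01,-1],
    [[0,0,0],0.01,-1],
    [[0,0,0],0.01,-1],
    [[0,0,0],0.01,-1],
    [[0,0,0],0.01,-1],
    [[0,0,0],0.01,-1],
    [[0,0,0],0.01,-1],
    [[0,0,0],0.01,-1],
    [[0,0,0],0.01,-1]
  ]
}}

```text
time_s: 18.63
ee_pos: [0.5241, 0.0342, 0.2803]
eef_rot: [0.948, 0.319, 0.001, 0.0]
wrist_force: [5.6, 1.7, -2.2]
opening: 0.0251
gripper_force: 30.0
```

```bash
python3 st.py
```

```text
18.6333 yaw 0.6487 j6 0.8979 F [ 5.57  1.73 -2.23] M [ 0.5499 -0.8107  0.1144] tau6 0.063 op 0.0251 29.98797833919525 [0.5241 0.0342 0.2803]
```

Request:
{"name": "send_rows", "arguments": {
  "commands": [
    [[0,0,0],0.01,-1],
    [[0,0,0],0.01,-1],
    [[0,0,0],0.01,-1],
    [[0,0,0],0.01,-1],
    [[0,0,0],0.01,-1],
    [[0,0,0],0.01,-1],
    [[0,0,0],0.01,-1],
    [[0,0,0],0.01,-1],
    [[0,0,0],0.01,-1],
    [[0,0,0],0.01,-1]
  ]
}}

```text
time_s: 19.47
ee_pos: [0.5241, 0.0341, 0.2803]
eef_rot: [0.956, 0.295, 0.001, 0.0]
wrist_force: [5.2, 2.0, -2.0]
opening: 0.0254
gripper_force: 30.0
```

```bash
python3 st.py
```

```text
19.4667 yaw 0.5987 j6 0.9479 F [ 5.17  1.95 -2.03] M [ 0.486  -0.753   0.1583] tau6 0.072 op 0.0254 29.98821347951889 [0.5241 0.0341 0.2803]
```

Request:
{"name": "send_rows", "arguments": {
  "commands": [
    [[0,0,0],0.01,-1],
    [[0,0,0],0.01,-1],
    [[0,0,0],0.01,-1],
    [[0,0,0],0.01,-1],
    [[0,0,0],0.01,-1],
    [[0,0,0],0.01,-1],
    [[0,0,0],0.01,-1],
    [[0,0,0],0.01,-1],
    [[0,0,0],0.01,-1],
    [[0,0,0],0.01,-1]
  ]
}}

```text
time_s: 20.3
ee_pos: [0.5241, 0.0341, 0.2803]
eef_rot: [0.963, 0.271, 0.001, 0.0]
wrist_force: [5.0, 2.1, -2.5]
opening: 0.0249
gripper_force: 30.0
```

```bash
python3 st.py
```

```text
20.3 yaw 0.5487 j6 0.9979 F [ 5.05  2.09 -2.51] M [ 0.4849 -0.7959  0.2039] tau6 0.081 op 0.0249 29.988645315170288 [0.5241 0.0341 0.2803]
```

Request:
{"name": "send_rows", "arguments": {
  "commands": [
    [[0,0,0],0.01,-1],
    [[0,0,0],0.01,-1],
    [[0,0,0],0.01,-1],
    [[0,0,0],0.01,-1],
    [[0,0,0],0.01,-1],
    [[0,0,0],0,-1],
    [[0,0,0],0,-1],
    [[0,0,0],0,-0.6],
    [[0,0,0],0,-0.4],
    [[0,0,0],0,-0.2]
  ]
}}

```text
time_s: 21.13
ee_pos: [0.5233, 0.0339, 0.2801]
eef_rot: [0.966, 0.259, -0.0, -0.0]
wrist_force: [-0.1, 0.3, 0.7]
opening: 0.0308
gripper_force: 0.0
```

Request:
{"name": "send_rows", "arguments": {
  "commands": [
    [[0,0,0],0,0.2],
    [[0,0,0],0,0.6],
    [[0,0,0],0,1],
    [[0,0,0],0,1],
    [[0,0,-0.4],0,1],
    [[0,0,-0.5],0,1],
    [[0,0,-0.8],0,1],
    [[0,0,-0.8],0,1],
    [[0,0,0],0,1],
    [[0,0,0],0,1]
  ]
}}

```text
time_s: 21.97
ee_pos: [0.5236, 0.0339, 0.3312]
eef_rot: [0.966, 0.259, 0.001, 0.0]
wrist_force: [0.8, -0.4, -0.5]
opening: 0.092
gripper_force: 0.0
```

Request:
{"name": "send_rows", "arguments": {
  "commands": [
    [[-0.6,0,0],0,1],
    [[-0.6,0,0],0,1],
    [[-0.6,0,0],0,1],
    [[-0.6,0,0],0,1],
    [[-0.6,0,0],0,1],
    [[-0.6,0,0],0,1],
    [[-0.4,0,0],0,1],
    [[0,0,0],0,1],
    [[0,0,0],0,1],
    [[0,0,0],0,1]
  ]
}}

```text
time_s: 22.8
ee_pos: [0.4544, -0.0061, 0.3302]
eef_rot: [0.966, 0.259, 0.0, 0.0]
wrist_force: [0.6, 0.1, 0.5]
opening: 0.0926
gripper_force: 0.0
```

```bash
python3 st.py
python3 - <<'E'
from workcell import manip
import cv2,pickle;from h import *
s=manip.state();c=manip.camera("wrist");pickle.dump((s,c),open("w4.pkl","wb"))
T=tool(s)@c["hand_eye"];v=np.linalg.inv(T)@np.array([.5235,.0343,.188,1]);p=(c["K"]@(v[:3]/v[2]))[:2]
x,y=np.clip(p.astype(int)-70,0,[420,280]);print(p,x,y)
cv2.imwrite("pics/w4.png",cv2.resize(c["frame"][y:y+140,x:x+140,::-1],(560,560),interpolation=cv2.INTER_CUBIC))
E
```

```text
22.8 yaw 0.5237 j6 0.9312 F [0.57 0.14 0.5 ] M [-0.0633  0.1262  0.0665] tau6 -0.0087 op 0.0926 0.0 [ 0.4544 -0.0061  0.3302]
[279.85489193 100.98449477] 209 30
```

View pics/w4.png

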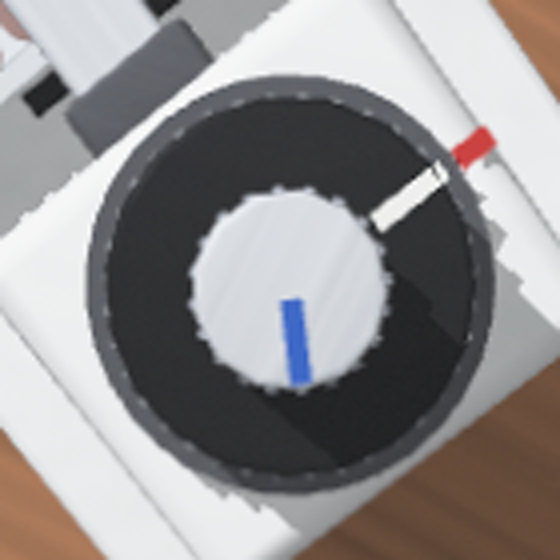

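Run:
```python
import pickle;from h import *
s,c=pickle.load(open("w4.pkl","rb"));T=tool(s)@c["hand_eye"]
f=lambda p,z:onz(c,T,np.array(p)/4+[209,30],z)
o=f((291,283),.188);print(o)
for k,p,z in(("w",(379,222),.188),("w",(438,175),.188),("r",(458,160),.1605),("r",(490,138),.1605)):
    q=f(p,z);print(k,[np.degrees(np.arctan2(*(q-m)[1::-1])).round(1) for m in(o,np.array([.5235,.0343,0]))])
```

```text
[0.52461227 0.03363658 0.188     ]
w [np.float64(-25.9), np.float64(-26.3)]
w [np.float64(-24.3), np.float64(-24.6)]
r [np.float64(-24.2), np.float64(-24.5)]
r [np.float64(-24.5), np.float64(-24.7)]
```

The outer knob is unmoved and its white line sits on the red mark. The inner knob held where I left it, so I'm handing in.

```bash
python3 -c "
from workcell import manip
print(manip.hand_in())"
```

```text
the job is handed in; nothing more can be done
None
```

The job is handed in: the outer knob's white line is on the red mark to within about 1°, the inner knob presses the pad on the lid with about 12 N (estimated from joint torque and turn angle, not measured directly), and the gripper is open and clear of everything.

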